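Brush out a tilted filter bowl at the parts store's bench

TASK

Scrub out the brass filter bowl that is clamped at a slant in the grey cradle: take the long brush with the thick head from the stand, push it down the bowl until it touches the bottom and draw it back up until its bristles show at the mouth, three times over. Then put the brush back upright in the same hole of the stand that it came from, setting it down rather than dropping it, and let go. Do not push the bowl out of its slant, and leave the other two brushes, the blue bin and the bottle where they are.

Things in the scene. Friction and masses are not known exactly. Their poses are not given: they have to be found in the camera images.
- brush: the long thick brush, about 0.12 kg, 210 mm long, upright, head down in one of the stand's three holes. Origin at the centre of the head's flat end (the tip), z along the brush to the handle. White head from z = 0 to 80 mm: stiff core 32 mm across, soft yielding bristle tips 40 mm across; steel shank 8 mm thick to z = 125; round black handle 20 mm thick, z = 125 to 210 mm
- slim_brush: bystander: a brush as long as the long thick one (210 mm, the same handle), but with a thin head 28 mm across (stiff core 24 mm); stands in another hole. Origin at its tip, z to its handle's end
- short_brush: bystander: a short brush, 135 mm long, head 60 mm long and 40 mm across, handle 20 mm thick from z = 75 to 135 mm; stands in another hole. Origin at its tip, z to its handle's end
- stand: plywood brush stand, fixed, 90 mm (x) by 260 mm (y) by 55 mm high. Origin at the centre of its underside. Three round holes of 49 mm diameter in its upper board (z = 45 to 55 mm) in a row along its y axis at y = -78, 0 and 78 mm; brushes stand through them on the base board, top at z = 12 mm
- cradle: grey steel cradle, fixed: base plate 150 mm (x) by 130 mm (y) by 12 mm, two upright cheeks 55 by 8 mm, 110 mm high, at y = -48 and 48 mm, which carry the bowl's stiff hinge 85 mm above the bench. Origin at the centre of its underside; the bowl's mouth leans towards the cradle's -x side
- bowl (a joint): tilt of the brass filter bowl from upright, rad; it grows as the mouth leans to the cradle's -x side (22 to 33 degrees). A stiff hinge that should not be turned
- bowl_floor (a point): centre of the bowl's inner floor, at the bottom of the bore; z along the bore's axis out of the mouth. The bowl is a brass cup, outside 60 mm across and 138 mm long, bore 48 mm across and 130 mm deep; the hinge lies 52 mm up the axis from this point
- bowl_mouth (a point): centre of the bowl's mouth, in the plane of the rim, 130 mm up the bore's axis from its inner floor; same axes
- bin: bystander: loose blue storage bin with brass fittings, 150 mm (x) by 100 mm (y) by 85 mm high, origin at the centre of its underside
- bottle: bystander: loose grey bottle with a black cap, 54 mm across, 150 mm high, origin at the centre of its underside
Not all that is in view belongs to the job. What is shaped like the brush but red is not meant.

How it is judged:
On the way, in this order (a step that is already met when the one before it is completed fails the run):
1. first stroke down: the long thick brush's tip is within 15 mm of the bowl's inner floor (x of brush in the frame of bowl_floor between -0.02 and 0.02 m and y of brush in the frame of bowl_floor between -0.02 and 0.02 m and z of brush in the frame of bowl_floor between -0.01 and 0.015 m), for 0.05 s.
2. first stroke up: its tip is drawn at least 48 mm up the bore from the floor, so that the bristles reach the mouth (x of brush in the frame of bowl_floor between -0.02 and 0.02 m and y of brush in the frame of bowl_floor between -0.02 and 0.02 m and z of brush in the frame of bowl_floor between 0.048 and 0.15 m), for 0.05 s.
3. second stroke down: the long thick brush's tip is within 15 mm of the bowl's inner floor (all of step 1), for 0.05 s.
4. second stroke up: its tip is drawn at least 48 mm up the bore from the floor, so that the bristles reach the mouth (all of step 2), for 0.05 s.
5. third stroke down: the long thick brush's tip is within 15 mm of the bowl's inner floor (all of step 3), for 0.05 s.
6. third stroke up: its tip is drawn at least 48 mm up the bore from the floor, so that the bristles reach the mouth (all of step 4), for 0.05 s.
At the end, for the whole second after the job is handed in: the long thick brush stands at rest, released, in the hole that it came from: its tip within 20 mm of where it started, upright within 0.15 rad (distance of brush from where it was at the start of the episode below 0.02 m and angle between brush's own z axis and vertical below 0.15 rad and linear speed of brush below 0.02 m/s); the robot touches nothing.
It fails at once if the bowl's mouth is pushed more than 15 mm from where it was (distance of bowl_mouth from where it was at the start of the episode above 0.015 m).
It fails at once if the long thick brush is dropped or thrown: it moves faster than 0.5 m/s while the fingers do not hold it (contact force between the fingers and brush below 0.3 N and linear speed of brush above 0.5 m/s).
It fails at once if the slim brush or the short brush is moved more than 30 mm or tipped more than 0.35 rad (distance of any of slim_brush, short_brush from where it was at the start of the episode above 0.03 m or angle between any of slim_brush, short_brush's own z axis and vertical above 0.35 rad).
It fails at once if the bin or the bottle is moved more than 30 mm or tipped more than 0.35 rad (distance of any of bin, bottle from where it was at the start of the episode above 0.03 m or angle between any of bin, bottle's own z axis and vertical above 0.35 rad).
It also fails if it takes over 67 s, if anything falls off the work surface, if the arm or the gripper's body presses on something with over 40 N, if the wrist force passes 120 N, or if a joint passes its speed limit or range.

ROBOT

A 7-joint arm with a two-finger parallel gripper is mounted at the origin on the work surface. World frame = base frame: x ahead of the robot, y to its left, z up, the work surface at z = 0. Lengths are in m, angles in rad, forces in N, time in s.
With the tool pointing down it reaches from about 0.4 to 0.85 m from the base axis. Payload 10.4 kg.
Tool frame: the origin (TCP) lies between the finger pads; the fingertips stand ahead of it and the grasp point (between the pads) lies 6 mm ahead of it (finger_overhang is the z of the fingertips in the tool frame, in m); z points along the fingers, y is the direction in which the jaws open and shut (so a half turn about z gives the same grasp; the last joint's range is limited). The gripper opens to 85 mm and grips with 20 to 120 N. Pads are 22 mm wide; open, the fingers measure 114 mm over their backs; the gripper's body (76 mm by 85 mm) begins 54 mm behind the grasp point. The pads swing forward as they close: fully open they stand 13 mm farther back than shut.
Start: joints at [1.237, 0.332, -0.065, 1.46, 0.022, 1.35, -0.088], TCP at [0.191, -0.595, 0.256] pointing down, gripper open.
Joint ranges: [-2.6, 2.6], [-0.5, 2.12], [-1.47, 1.34], [0.16, 2.42], [-1.27, 4.41], [0.06, 2.06], [-2.6, 2.6]. Speed limits (rad/s): [2.22, 2.22, 2.79, 2.79, 3.14, 3.14, 3.14].

INTERFACE

Orientations are given as a unit quaternion [x, y, z, w].
In Python, from workcell import * gives the robot as it stands.
- The arm moves only by the shell command python3 -m creep 'ROWS' [FORCE]. ROWS is JSON, a list of rows, each a list of 7 numbers: the turn, a rotation vector about the tool's x, y, z in rad, then the shift along the tool's x, y, z in mm, then the closure in counts, from 0 (fully open) to 255 (shut). In form: [[wx, wy, wz, dx, dy, dz, claw], ...]. A call has 1 to 8 rows; each row shifts and turns the commanded pose from where the row before left it, along the tool's axes as they then stand; what a row does not reach is not made up. A row lasts 1/10 s, in which the tool goes at most 50 mm and 8.59 degrees, less where a joint would pass 70% of its speed; a pose out of reach is approached as far as the arm can. A call is refused whole if a number of a shift passes 50 or a number of a turn 0.15, either way. A call with a gripper value outside its range is refused whole. The fingers move at their own pace and stop on an object; FORCE is the grip in N (left out, the last holds). Time passes only in rows, so rows that do not move let the fingers close. It gives the time, the measured TCP pose, the force and the opening at its end, in the units of the state.
- get_obs(): the state, without advancing time (a new reading comes with each control period).
- camera(name): name is "scene" or "top" or "wrist"; returns (picture, depth): 384x512x3 uint8, blue, green, red; 384x512 float32, m along the optical axis (not along the pixel's ray), 0 where there is no reading.
- camera_model(name): a dict with "camera_matrix" (3x3 intrinsics, pixels), "k1" (the pictures are not rectified: a ray, as slopes to the right and down, at radius r is drawn at 1 + k1 r^2 times it, then the intrinsics apply), "R" (3x3) and "t" (3): a world point X has camera coordinates R X + t; the wrist camera has in their place "mount" (4x4, takes a point from camera to tool coordinates, whose origin is the TCP and whose axes are the flange's). Camera axes: x right, y down, z forward; pixel columns grow to the right and rows downward; lengths in m; the calibration is good to about 2 mm. A picture is of the moment at which its call begins: read the wrist's pose just before it. camera_model takes no time and is no camera call.
- hand_in(): hands the job in, once; it reports no verdict.
The state is a dict: "clock": time; "joint_pos": joint angles; "joint_velocities": joint speeds; "tau": joint torques, N m; "position": TCP position; "ee_rot": TCP orientation; "ft_force": force on the tool from outside, world axes, zero at the start; "torque": the same for the moment, N m; "grip_width": opening from 0.0 (shut) to 1.0 (fully open).
Only numpy, scipy, OpenCV 4.12 (cv2) and the standard library are available. Lean on these libraries where they do the work, as an engineer would, in place of code of your own. Each camera call takes 0.05 s, during which the arm holds its last target.

## Working session

There is one attempt and no reset: what is moved stays moved. The work goes in short steps, Python scripts to look and compute and a shell command to move; the robot and the scene stay as the last step left them, time stands still between calls to the robot, and variables do not carry over. Pictures are saved under pics/ and viewed, and the job is handed in when it is done.

```bash
ls; mkdir -p pics
python3 - <<'E'
from workcell import *
import cv2,numpy as np
print(get_obs())
for n in ["scene","top"]:
    p,d=camera(n); cv2.imwrite(f"pics/{n}0.png",p); np.save(f"pics/{n}0.npy",d); cv2.imwrite(f"pics/{n}0b.png",cv2.resize(p,(800,600),interpolation=cv2.INTER_CUBIC))
    m=camera_model(n);print(n,m)
print(camera_model("wrist"))
E
```

```text
pics
{'clock': 0.0, 'joint_pos': array([ 1.2373947 ,  0.33289329, -0.06471385,  1.46095593,  0.02160613,
        1.34988954, -0.08850437]), 'joint_velocities': array([-1.89066518e-03, -2.57613696e-04,  9.98994811e-05,  2.56836010e-04,
       -1.71107269e-03,  9.01642802e-04, -3.38089379e-04]), 'tau': array([-1.18848020e-04, -6.25440860e+01,  4.94519121e-02, -3.91611958e+01,
        1.63180690e-02,  9.99002892e-03,  2.59409381e-05]), 'position': array([ 0.19103594, -0.5947277 ,  0.25549559]), 'ee_rot': array([ 9.87946887e-01,  1.54791548e-01, -1.45952411e-04, -7.10276554e-04]), 'ft_force': array([-0.32000271,  0.04974731,  0.00960658]), 'torque': array([-0.03834883,  0.02695671,  0.03791053]), 'grip_width': 1.000400917070635}
scene {'camera_matrix': array([[357.78933905,   0.        , 254.84549516],
       [  0.        , 357.78933905, 196.10242216],
       [  0.        ,   0.        ,   1.        ]]), 'k1': -0.0808451038612393, 'R': array([[ 0.45813469,  0.88887762,  0.00303127],
       [ 0.69681956, -0.35702501, -0.62207366],
       [-0.55186511,  0.28710577, -0.78295286]]), 't': arr
[... 304 characters left out ...]
      [-0.98882414, -0.01783141, -0.14801645],
       [ 0.14801751,  0.00126767, -0.98898393]]), 't': array([-0.08862607,  0.54782931,  1.12862072])}
{'camera_matrix': array([[314.35992843,   0.        , 256.26045775],
       [  0.        , 314.35992843, 190.82949635],
       [  0.        ,   0.        ,   1.        ]]), 'k1': -0.0181899519276965, 'mount': array([[-2.11599998e-04, -9.60338793e-01, -2.78835719e-01,
         7.13026314e-02],
       [ 9.99999914e-01, -3.02897703e-04,  2.84341027e-04,
        -4.42707810e-04],
       [-3.57522417e-04, -2.78835635e-01,  9.60338774e-01,
        -1.17827900e-01],
       [ 0.00000000e+00,  0.00000000e+00,  0.00000000e+00,
         1.00000000e+00]])}
```

View pics/scene0b.png

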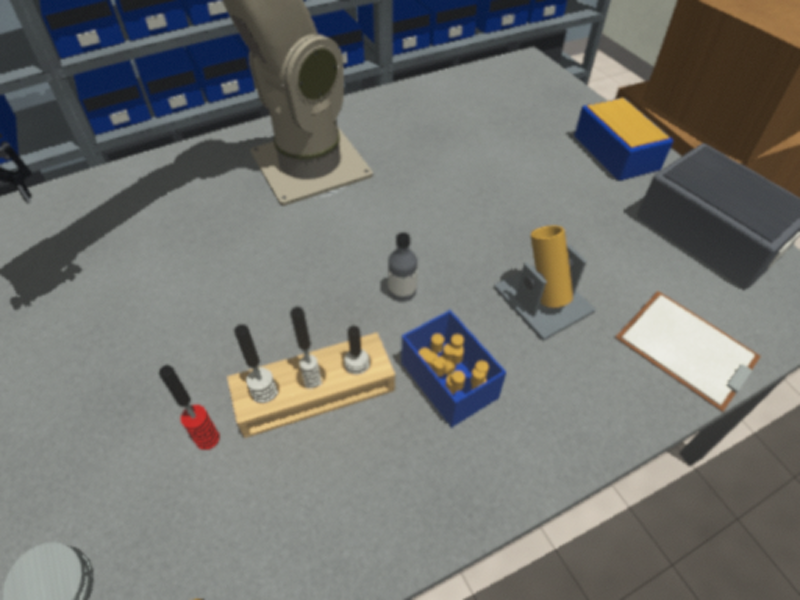

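View pics/top0b.png

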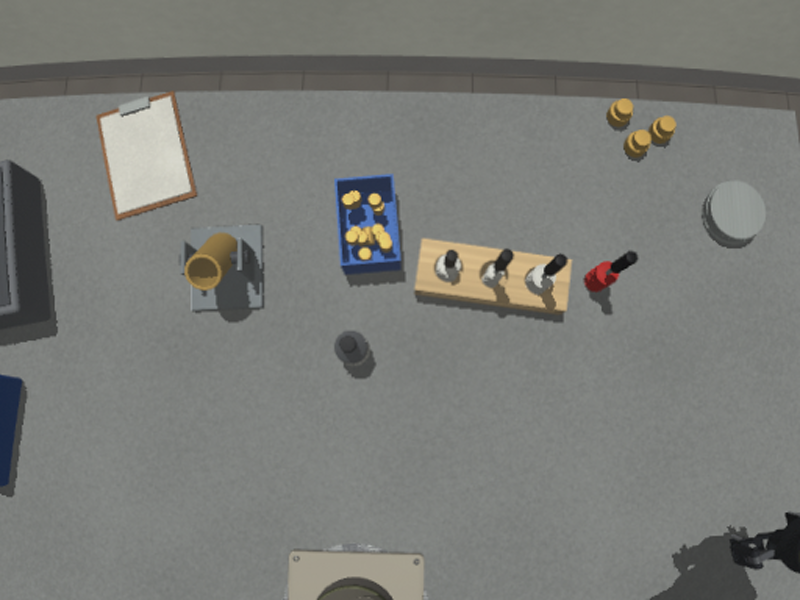

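Candidates (scene picture, 800 px version): a white-headed long brush at (257,375), a white-headed long brush at (307,360), the short one at (356,350), and a red one at (190,410), which is ruled out. I'll check with close crops and depth.

```bash
cat > h.py <<'E'
import numpy as np,cv2
from workcell import *
from scipy.spatial.transform import Rotation as R_
def rays(m,uv):
    uv=np.asarray(uv,float).reshape(-1,1,2)
    D=np.array([m["k1"],0,0,0.])
    return cv2.undistortPointsIter(uv,m["camera_matrix"],D,None,None,(3,50,1e-10)).reshape(-1,2)
def proj(m,X,Rm=None,t=None):
    Rm=m["R"] if Rm is None else Rm; t=m["t"] if t is None else t
    c=(np.atleast_2d(X)@Rm.T+t); s=c[:,:2]/c[:,2:]
    s=s*(1+m["k1"]*(s**2).sum(1,keepdims=True))
    return s@np.array([[m["camera_matrix"][0,0],0],[0,m["camera_matrix"][1,1]]])+m["camera_matrix"][:2,2]
def cloud(m,d,Rm=None,t=None):
    Rm=m["R"] if Rm is None else Rm; t=m["t"] if t is None else t
    v,u=np.mgrid[0:384,0:512]
    s=rays(m,np.stack([u.ravel(),v.ravel()],1))
    c=np.c_[s,np.ones(len(s))]*d.reshape(-1,1)
    return ((c-t)@Rm).reshape(384,512,3)
def wristRt(obs):
    m=camera_model("wrist"); M=m["mount"]
    T=np.eye(4);T[:3,:3]=R_.from_quat(obs["ee_rot"]).as_matrix();T[:3,3]=obs["position"]
    W=np.linalg.inv(T@M); return W[:3,:3],W[:3,3]
E
python3 - <<'E'
from h import *
for n in ["scene","top"]:
    p=cv2.imread(f"pics/{n}0.png");d=np.load(f"pics/{n}0.npy");m=camera_model(n)
    P=cloud(m,d); np.save(f"pics/{n}P.npy",P)
    z=P[...,2]; print(n,"bench z",np.median(z[(abs(z)<0.02)&(d>0)]))
p=cv2.imread("pics/scene0.png")
a=cv2.resize(p[180:300,90:270],None,fx=4.4,fy=4.4,interpolation=cv2.INTER_CUBIC);cv2.imwrite("pics/c1.png",a)
p=cv2.imread("pics/top0.png")
a=cv2.resize(p[145:205,255:425],None,fx=4.7,fy=4.7,interpolation=cv2.INTER_CUBIC);cv2.imwrite("pics/c2.png",a)
a=cv2.resize(p[130:210,105:185],None,fx=7,fy=7,interpolation=cv2.INTER_CUBIC);cv2.imwrite("pics/c3.png",a)
E
```

```text
scene bench z -5.3523113194136785e-05
top bench z 6.197773158439695e-05
```

View pics/c1.png

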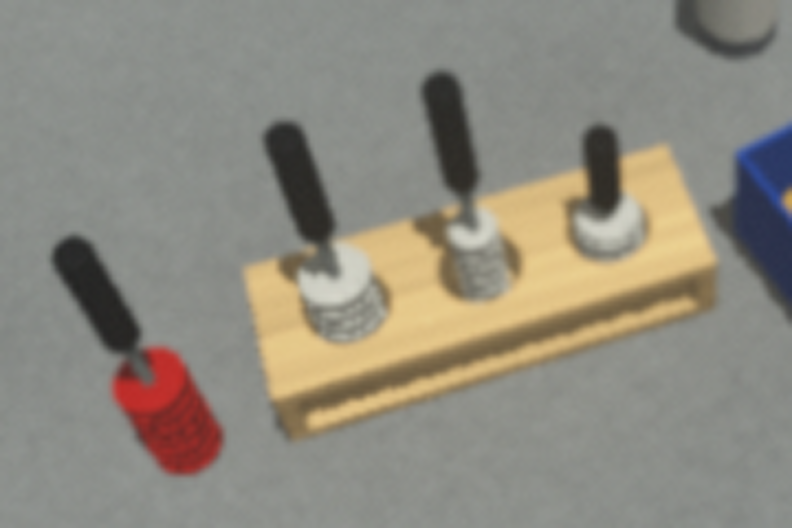

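View pics/c2.png

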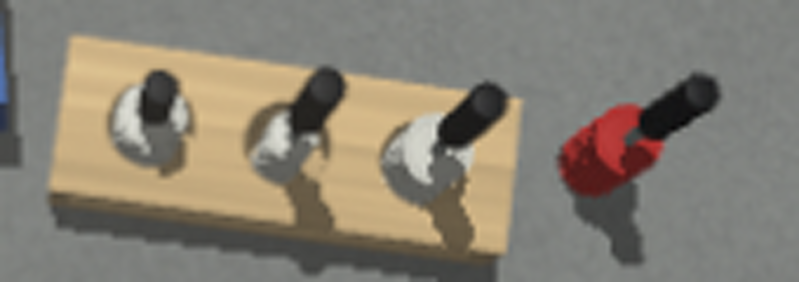

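View pics/c3.png

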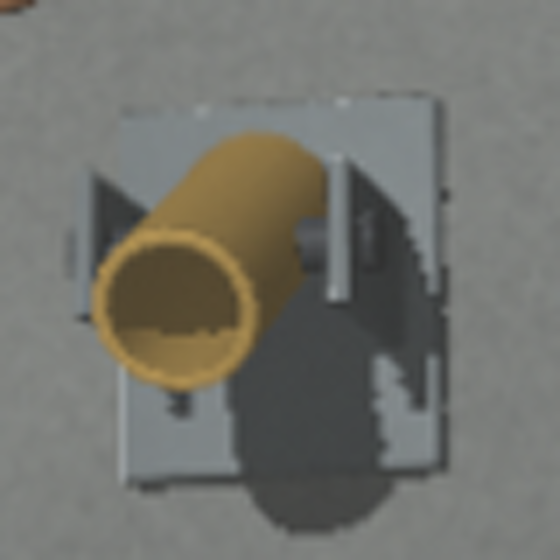

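c1/c2: the thick white head is in the stand's -y end hole (c1 ~(340,290), c2 handle end ~(490,100)). The slim head is in the middle, the short brush at the other end, and the red one lies outside the stand. c3 shows the bowl rim centred at ~(176,308) and the cradle plate corners. Next I compute the poses.

Run:
```python
from h import *
from scipy.optimize import least_squares
m=camera_model("top"); P=np.load("pics/topP.npy"); S=np.load("pics/sceneP.npy")
it=cv2.imread("pics/top0.png");isc=cv2.imread("pics/scene0.png")
def onplane(m,uv,z):
    s=rays(m,uv);c=np.c_[s,np.ones(len(s))]@m["R"];o=-m["R"].T@m["t"]
    return o+c*((z-o[2])/c[:,2])[:,None]
f=lambda pts,u0,v0,k:np.array([(u0+(x+.5)/k-.5,v0+(y+.5)/k-.5) for x,y in pts])
c=onplane(m,f([(121,110),(437,95),(442,472),(125,486)],105,130,7),0.012)
print("cradle corners",c.round(4).tolist(),"ctr",c.mean(0))
e=(c[0]-c[3]+c[1]-c[2]);print("yaw",np.degrees(np.arctan2(e[1],e[0])), np.linalg.norm(e)/2)
c=onplane(m,f([(70,36),(522,99),(507,255),(49,192)],255,145,4.7),0.055)
print("stand ctr",c.mean(0)); e=(c[0]-c[1]+c[3]-c[2]);print("yaw of y axis",np.degrees(np.arctan2(-e[0],e[1])),np.linalg.norm(e)/2)
yaw=np.arctan2(-e[0],e[1]);ya=np.array([-np.sin(yaw),np.cos(yaw)])
for y in(-.078,0,.078):print("hole",c.mean(0)[:2]+ya*y)
# brush handles: dark points high
for nm,Q,im in(("top",P,it),("scene",S,isc)):
    dark=(im.max(2)<70)
    for y in(-.078,0,.078):
        h=c.mean(0)[:2]+ya*y
        k=dark&(np.linalg.norm(Q[...,:2]-h,axis=2)<.035)&(Q[...,2]>.09)
        X=Q[k]; 
        z=X[:,2]; print(nm,"hole",y,"n",k.sum(),"zmax",np.percentile(z,97))
        # fit cylinder r=.01
        g=lambda p:np.hypot(X[:,0]-p[0]-p[2]*(z-.18),X[:,1]-p[1]-p[3]*(z-.18))-.01
        r=least_squares(g,[*np.median(X[:,:2],0),0,0],loss="soft_l1",f_scale=.002);print(r.x.round(4),"rms",np.sqrt((r.fun**2).mean()).round(4))
# bowl
for nm,Q,im in(("top",P,it),("scene",S,isc)):
    hsv=cv2.cvtColor(im,cv2.COLOR_BGR2HSV)
    b=(hsv[...,1]>100)&(hsv[...,0]>10)&(hsv[...,0]<30)
    k=b&(np.abs(Q[...,1]-.37)<.15)&(np.abs(Q[...,0]-.5)<.2)&(Q[...,2]>.03);X=Q[k]
    print(nm,k.sum(),X.min(0),X.max(0))
    np.save(f"pics/bowl_{nm}.npy",X)
```

```text
cradle corners [[0.6777, 0.3142, 0.012], [0.6849, 0.1845, 0.012], [0.5329, 0.1744, 0.012], [0.5249, 0.3018, 0.012]] ctr [0.60509915 0.24372344 0.012     ]
yaw 4.203974690880095 0.1528171335201912
stand ctr [ 0.59206775 -0.22602593  0.055     ]
yaw of y axis -6.871389933437917 0.2605394920493422
hole [ 0.58273575 -0.30346567]
hole [ 0.59206775 -0.22602593]
hole [ 0.60139976 -0.14858618]
top hole -0.078 n 114 zmax 0.2239930719111922
[ 0.5842 -0.3043 -0.0672 -0.0462] rms 0.0028
top hole 0 n 98 zmax 0.22376211851223662
[ 0.5896 -0.2232 -0.0609 -0.1203] rms 0.003
top hole 0.078 n 63 zmax 0.14939387011904687
[ 0.6015 -0.1597 -0.0383 -0.1666] rms 0.003
scene hole -0.078 n 201 zmax 0.22237601658447098
[ 0.5828 -0.3024 -0.0077  0.0112] rms 0.0021
scene hole 0 n 183 zmax 0.22223725059181682
[ 0.5898 -0.2239 -0.007   0.0067] rms 0.0023
scene hole 0.078 n 106 zmax 0.1472734306117296
[ 0.6022 -0.1527 -0.0262 -0.0641] rms 0.0026
top 632 [0.54363739 0.22001311 0.03741505] [0.65757944 0.27185359 0.17182209]
scene 797 [0.54614411 0.22000859 0.03739358] [0.66004091 0.29000326 0.16761298]
```

Run:
```python
from h import *
from scipy.optimize import least_squares
P=np.load("pics/topP.npy"); S=np.load("pics/sceneP.npy")
XS=[]
for nm,Q in(("top",P),("scene",S)):
    im=cv2.imread(f"pics/{nm}0.png");hsv=cv2.cvtColor(im,cv2.COLOR_BGR2HSV)
    b=(hsv[...,1]>90)&(hsv[...,0]>8)&(hsv[...,0]<32)
    b=cv2.erode(b.astype(np.uint8),np.ones((3,3)))>0
    k=b&(np.abs(Q[...,1]-.244)<.06)&(np.abs(Q[...,0]-.6)<.12)&(Q[...,2]>.03);XS.append(Q[k]);print(k.sum())
def model(p,X):
    h=np.array([p[0],p[1],.085]);t,y=p[2],p[3]
    a=np.array([-np.sin(t)*np.cos(y),-np.sin(t)*np.sin(y),np.cos(t)])
    d=X-h; s=d@a; r=np.linalg.norm(d-np.outer(s,a),axis=1)
    return s+.052,r,a,h
def g(p,X):
    s,r,a,h=model(p,X)
    e=np.stack([r-.03,r-.024]); 
    return np.take_along_axis(e,np.abs(e).argmin(0)[None],0)[0]
for lab,X in(("top",XS[0]),("scene",XS[1]),("both",np.vstack(XS))):
    r=least_squares(g,[.605,.244,.48,.073],args=(X,),loss="soft_l1",f_scale=.002)
    s,rr,a,h=model(r.x,X);k=s>.1
    print(lab,r.x,"deg",np.degrees(r.x[2:]),"rms",np.sqrt((g(r.x,X)**2).mean()),"smax",np.percentile(s,[1,97,99]),"floor",h-.052*a,"mouth",h+.078*a)
# rim projection check
m=camera_model("top");im=cv2.imread("pics/top0.png")
ms=camera_model("scene");ims=cv2.imread("pics/scene0.png")
r=least_squares(g,[.605,.244,.48,.073],args=(np.vstack(XS),),loss="soft_l1",f_scale=.002)
s,rr,a,h=model(r.x,X)
u=np.cross(a,[0,1,0]);u/=np.linalg.norm(u);v=np.cross(a,u);th=np.linspace(0,2*np.pi,60)
outs=[]
for mm,I,(u0,v0) in((m,im,(100,130)),(ms,ims,(310,130))):
    I=cv2.resize(I[v0:v0+90,u0:u0+90],None,fx=4.4,fy=4.4,interpolation=cv2.INTER_CUBIC)
    for s0,rad in((.078,.03),(.078,.024),(-.06,.03)):
        pp=proj(mm,h+a*s0+rad*(np.outer(np.cos(th),u)+np.outer(np.sin(th),v)))
        for q in pp: cv2.circle(I,tuple(((q-[u0,v0]+.5)*4.4-.5).round().astype(int).tolist()),1,(0,0,255),-1)
    outs.append(I)
cv2.imwrite("pics/rim.png",np.hstack(outs))
```

```text
639
849
top [0.60601323 0.24469159 0.49099021 0.04318868] deg [28.1316667   2.47452891] rms 0.0010149814376017566 smax [0.01107041 0.13056538 0.13190404] floor [0.63050833 0.24575016 0.03914295] mouth [0.56927057 0.24310374 0.15378558]
scene [0.60618299 0.24544601 0.4945753  0.05813332] deg [28.33707759  3.33079375] rms 0.001474173921540045 smax [-0.00083269  0.12876024  0.13028334] floor [0.63082351 0.24688006 0.03923114] mouth [0.56922222 0.24329493 0.15365329]
both [0.60615833 0.24510037 0.49358924 0.05478174] deg [28.28058054  3.13876274] rms 0.0013028730541858422 smax [0.00041323 0.12991334 0.13130664] floor [0.63075844 0.24644935 0.03920682] mouth [0.56925817 0.24307689 0.15368976]
```

View pics/rim.png

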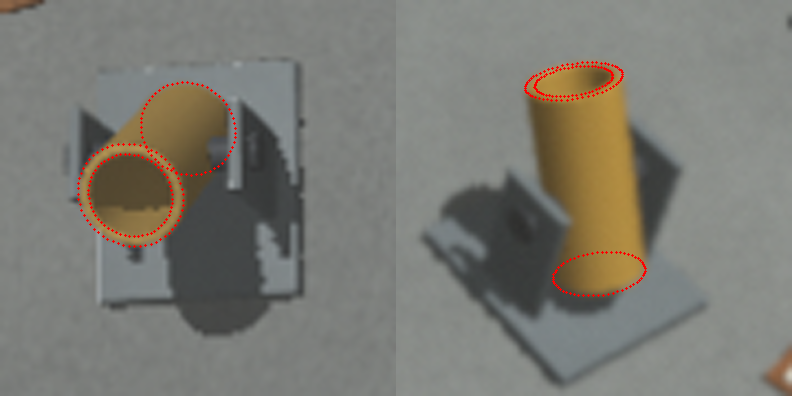

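Pose estimates: brush at (0.583, -0.303), handle top at z=0.222. Bowl floor at (0.631, 0.246, 0.039), tilt 28.3°, yaw 3.1°. The rim overlay matches in both views. Moving: raise and turn first.

```bash
python3 -c "
import workcell as w;print([ (n,getattr(w,n)) for n in dir(w) if 'over' in n.lower()])"
python3 -m creep '[[0,0,0.13,0,0,-30,0],[0,0,0.126,0,0,-30,60],[0,0,0,30,-20,0,105],[0,0,0,30,-20,0,105],[0,0,0,30,-20,0,105],[0,0,0,30,-20,0,105],[0,0,0,30,-20,0,105],[0,0,0,30,-20,0,105]]' 60
```

```text
[('finger_overhang', 0.025)]
clock: 0.9
position: [0.3652, -0.4643, 0.316]
ee_rot: [1.0, 0.027, -0.0, -0.0]
ft_force: [0.1, -1.4, 0.3]
grip_width: 0.586
```

```bash
python3 -m creep '[[0,0,0,32,-21,0,105],[0,0,0,32,-21,0,105],[0,0,0,32,-21,0,105],[0,0,0,32,-21,0,105],[0,0,0,32,-21,0,105],[0,0,0,32,-21,0,105],[0,0,0,33,-22,0,105],[0,0,0,0,0,0,105]]'
python3 - <<'E'
from h import *
o=get_obs();p,d=camera("wrist");print(o["position"],o["ee_rot"])
Rm,t=wristRt(o);P=cloud(camera_model("wrist"),d,Rm,t)
q=p.copy()
cv2.imwrite("pics/w1.png",cv2.resize(q,(768,576),interpolation=cv2.INTER_CUBIC))
k=(d>0)&(np.hypot(P[...,0]-.583,P[...,1]+.303)<.03)&(P[...,2]>.205)&(P[...,2]<.235)
print(k.sum(),np.median(P[k],0),P[k].min(0),P[k].max(0))
k=(d>0)&(np.hypot(P[...,0]-.59,P[...,1]+.224)<.03)&(P[...,2]>.205)&(P[...,2]<.235)
print(k.sum(),np.median(P[k],0))
E
```

```text
clock: 1.7
position: [0.5847, -0.2992, 0.315]
ee_rot: [1.0, 0.032, 0.0, -0.002]
ft_force: [-0.6, 0.2, -0.5]
grip_width: 0.59
[ 0.58474025 -0.29924143  0.31500044] [ 9.99501040e-01  3.15256296e-02  1.56867296e-04 -1.94452542e-03]
687 [ 0.58585957 -0.30279251  0.22160655] [ 0.57421742 -0.31277634  0.2050105 ] [ 0.59324471 -0.29314082  0.22436599]
774 [ 0.59132792 -0.22542268  0.22145445]
```

View pics/w1.png

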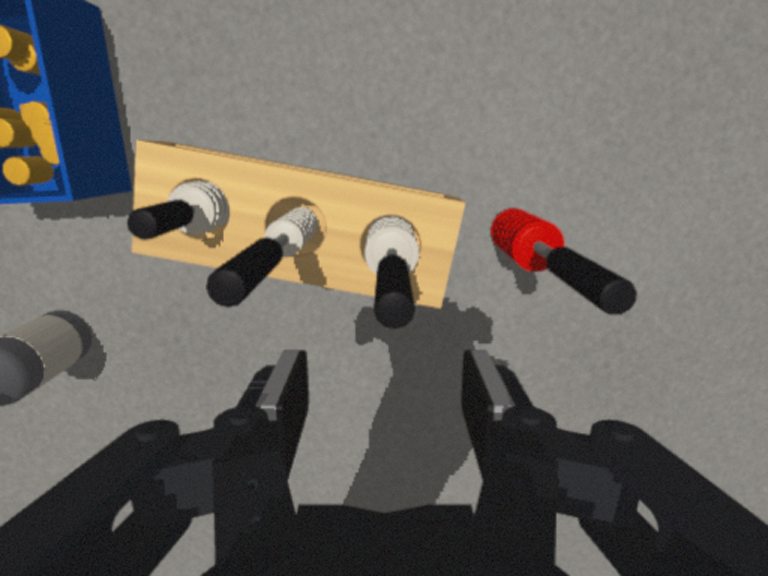

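The picture shows the thick brush's handle end at (395,310), between the fingers and about 4 mm off centre. Correct and descend.

```bash
python3 -m creep '[[0,0,0,-1,4,20,105],[0,0,0,0,0,25,105],[0,0,0,0,0,25,105],[0,0,0,0,0,20,105],[0,0,0,0,0,15,105],[0,0,0,0,0,10,105],[0,0,0,0,0,0,105]]'; python3 -c "
import workcell as w;print(w.get_obs()['position'],w.get_obs()['ft_force'])"
```

```text
clock: 2.45
position: [0.5793, -0.3095, 0.2001]
ee_rot: [1.0, 0.027, -0.001, -0.0]
ft_force: [-1.2, 0.4, 0.3]
grip_width: 0.59
[ 0.57932748 -0.3095316   0.20008342] [-1.21176245  0.37399155  0.26995358]
```

```bash
python3 -m creep '[[0,0,0,3,-3,0,105],[0,0,0,1.5,-3,0,105],[0,0,0,0,0,0,105],[0,0,0,0,0,0,105]]'
```

```text
clock: 2.85
position: [0.5846, -0.303, 0.2019]
ee_rot: [1.0, 0.028, 0.0, 0.0]
ft_force: [-0.1, -0.2, 0.1]
grip_width: 0.589
```

```bash
python3 -m creep '[[0,0,0,0,0,2,150],[0,0,0,0,0,0,190],[0,0,0,0,0,0,230],[0,0,0,0,0,0,255],[0,0,0,0,0,0,255],[0,0,0,0,0,0,255]]' 70
python3 - <<'E'
from h import *
o=get_obs();print(o["position"])
p,d=camera("wrist");cv2.imwrite("pics/w2.png",cv2.resize(p,(768,576)))
E
```

```text
clock: 3.45
position: [0.5842, -0.3032, 0.1993]
ee_rot: [1.0, 0.027, -0.0, 0.0]
ft_force: [-0.5, 0.2, -0.2]
grip_width: 0.216
[ 0.58422343 -0.30317008  0.19928605]
```

View pics/w2.png

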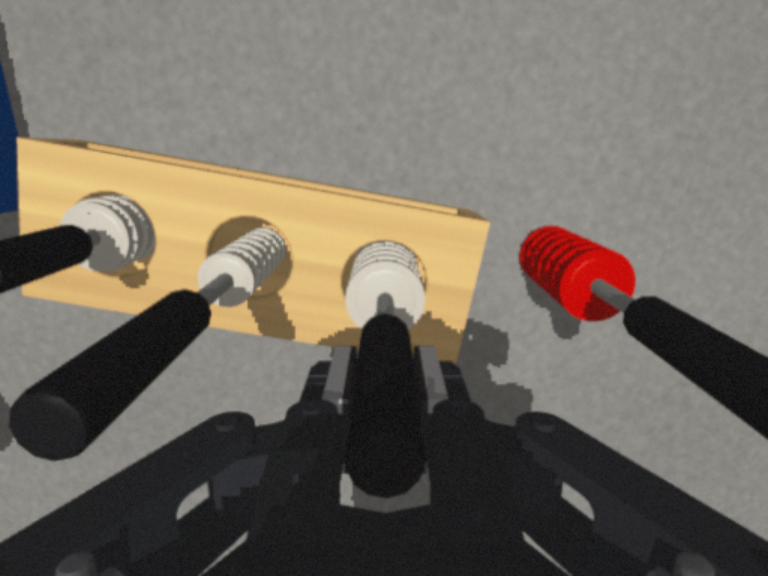

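The grip is good (opening 0.216 ≈ 18–20 mm) and the brush is centred between the pads. Lift.

```bash
python3 -m creep '[[0,0,0,0,0,-10,255],[0,0,0,0,0,-20,255],[0,0,0,0,0,-30,255],[0,0,0,0,0,-35,255],[0,0,0,0,0,-35,255],[0,0,0,0,0,-35,255],[0,0,0,0,0,-35,255],[0,0,0,0,0,-35,255]]'; python3 -m creep '[[0,0,0,0,0,-30,255],[0,0,0,0,0,0,255],[0,0,0,0,0,0,255]]'
python3 - <<'E'
from h import *
o=get_obs();print(o["position"],o["joint_pos"].round(2))
p,d=camera("wrist");cv2.imwrite("pics/w3.png",cv2.resize(p,(768,576)))
E
```

```text
clock: 4.3
position: [0.5838, -0.3028, 0.4367]
ee_rot: [1.0, 0.027, 0.0, 0.0]
ft_force: [-0.2, -0.8, -1.0]
grip_width: 0.215
clock: 4.6
position: [0.5844, -0.3029, 0.4648]
ee_rot: [1.0, 0.028, 0.001, 0.0]
ft_force: [-0.0, 0.0, -2.2]
grip_width: 0.218
[ 0.58437114 -0.30290176  0.46484851] [ 0.57  0.43 -0.27  0.91  0.12  1.82 -1.17]
```

View pics/w3.png

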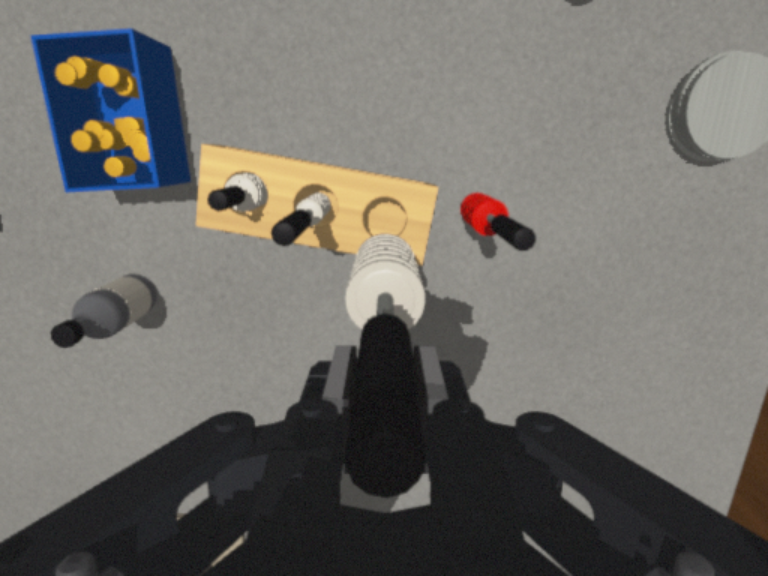

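Held straight, well clear of everything. Now across to above the bowl.

```bash
python3 -m creep '[[0,0,0,-5,-20,0,255],[0,0,0,-5,-32,0,255],[0,0,0,-5,-32,0,255],[0,0,0,-5,-32,0,255],[0,0,0,-5,-32,0,255],[0,0,0,-5,-32,0,255],[0,0,0,-5,-32,0,255],[0,0,0,-5,-32,0,255]]'; python3 -m creep '[[0,0,0,-5,-32,0,255],[0,0,0,-5,-32,0,255],[0,0,0,-5,-32,0,255],[0,0,0,-5,-32,0,255],[0,0,0,-5,-32,0,255],[0,0,0,-5,-32,0,255],[0,0,0,-5,-32,0,255],[0,0,0,-5,-32,0,255]]';  python3 -m creep '[[0,0,0,-5,-25,0,255],[0,0,0,-3,-20,0,255],[0,0,0,0,0,0,255],[0,0,0,0,0,0,255]]'
```

```text
clock: 5.45
position: [0.53, -0.0604, 0.4629]
ee_rot: [1.0, 0.027, -0.001, 0.0]
ft_force: [0.2, 0.3, -1.3]
grip_width: 0.216
clock: 6.25
position: [0.4761, 0.1927, 0.463]
ee_rot: [1.0, 0.027, -0.001, 0.001]
ft_force: [0.3, 0.7, -0.8]
grip_width: 0.216
clock: 6.65
position: [0.4663, 0.236, 0.4632]
ee_rot: [1.0, 0.028, -0.001, 0.001]
ft_force: [0.1, -0.1, -0.5]
grip_width: 0.223
```

```bash
python3 -m creep '[[0,0.12,0,0,0,0,255],[0,0.12,0,0,0,0,255],[0,0.12,0,0,0,0,255],[0,0.1336,0,0,0,0,255],[0,0,0,0,0,0,255],[0,0,0,0,0,0,255]]'
cat > b.py <<'E'
from h import *
F=np.array([.63075,.2464,.0392]);t,y=.4936,.0548
a=np.array([-np.sin(t)*np.cos(y),-np.sin(t)*np.sin(y),np.cos(t)])
o=get_obs();T=R_.from_quat(o["ee_rot"]).as_matrix();p=o["position"]
tip=p+T[:,2]*.187
d=tip-F; s=d@a; print("tcp",p.round(4),"tip height s",s.round(4),"off axis in tool frame mm",(T.T@(d-s*a)*1e3).round(1))
print("tool->axis rotvec in tool",(np.cross(T[:,2],-a)@T).round(4),"force",o["ft_force"].round(1),"axial",round(float(o["ft_force"]@a),1),"t",round(o["clock"],2),"grip",round(o["grip_width"],3))
E
python3 b.py
```

```text
clock: 7.25
position: [0.4663, 0.2349, 0.4644]
ee_rot: [0.97, 0.026, 0.243, -0.006]
ft_force: [0.4, -1.1, -0.7]
grip_width: 0.214
tcp [0.4663 0.2349 0.4644] tip height s 0.2655 off axis in tool frame mm [56.   2.8 -0.1]
tool->axis rotvec in tool [ 0.0021  0.0017 -0.    ] force [ 0.4 -1.1 -0.7] axial -0.8 t 7.25 grip 0.214
```

```bash
python3 -m creep '[[0,0,0,-20,-1,0,255],[0,0,0,-20,-1,10,255],[0,0,0,-16,-1,20,255],[0,0,0,0,0,30,255],[0,0,0,0,0,25,255],[0,0,0,0,0,10,255],[0,0,0,0,0,0,255],[0,0,0,0,0,0,255]]'; python3 b.py
python3 - <<'E'
from h import *
o=get_obs()
for n in ("scene","top","wrist"):
    p,d=camera(n);cv2.imwrite(f"pics/{n}4.png",p)
    if n=="wrist": a=cv2.resize(p,(768,576))
    elif n=="top":a=cv2.resize(p[100:220,80:240],None,fx=5,fy=5,interpolation=cv2.INTER_CUBIC)
    else:a=cv2.resize(p[90:230,270:430],None,fx=4.2,fy=4.2,interpolation=cv2.INTER_CUBIC)
    cv2.imwrite(f"pics/{n}4c.png",a)
E
```

```text
clock: 8.05
position: [0.4625, 0.2392, 0.355]
ee_rot: [0.969, 0.026, 0.244, -0.007]
ft_force: [0.9, 0.2, -0.3]
grip_width: 0.216
tcp [0.4625 0.2392 0.355 ] tip height s 0.1709 off axis in tool frame mm [ 1.2 -2.1  0. ]
tool->axis rotvec in tool [-0.0006  0.0007  0.    ] force [ 0.9  0.2 -0.3] axial -0.7 t 8.05 grip 0.216
```

View pics/wrist4c.png

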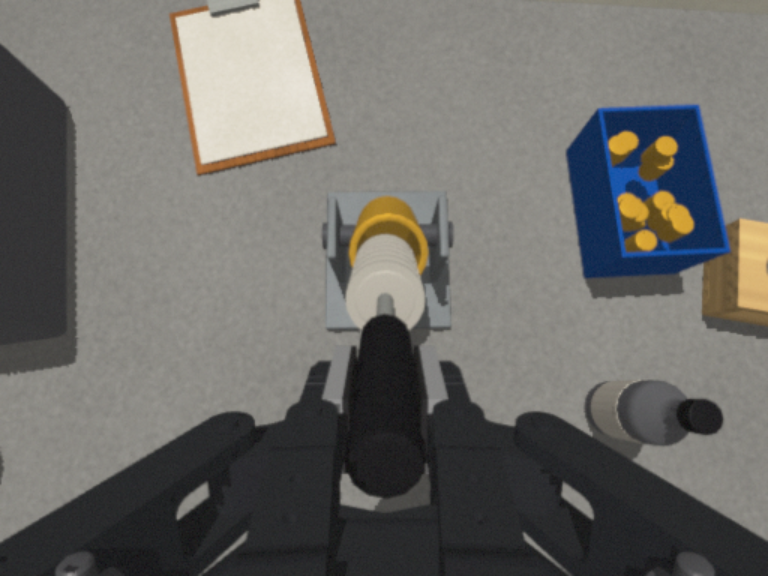

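View pics/scene4c.png

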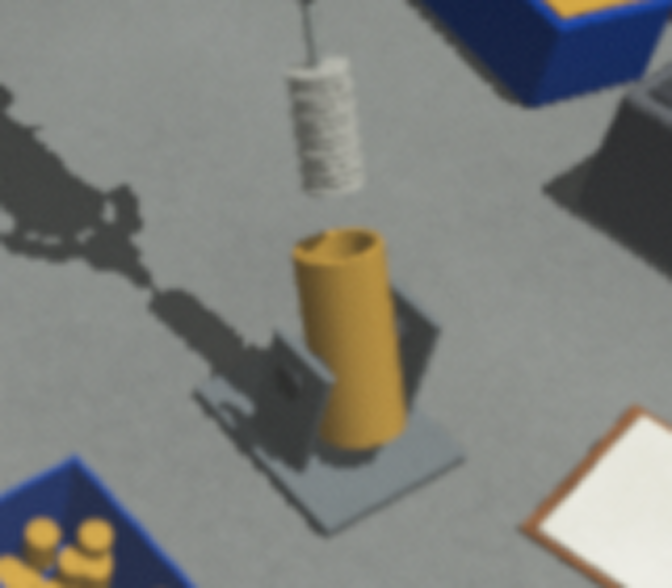

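View pics/top4c.png

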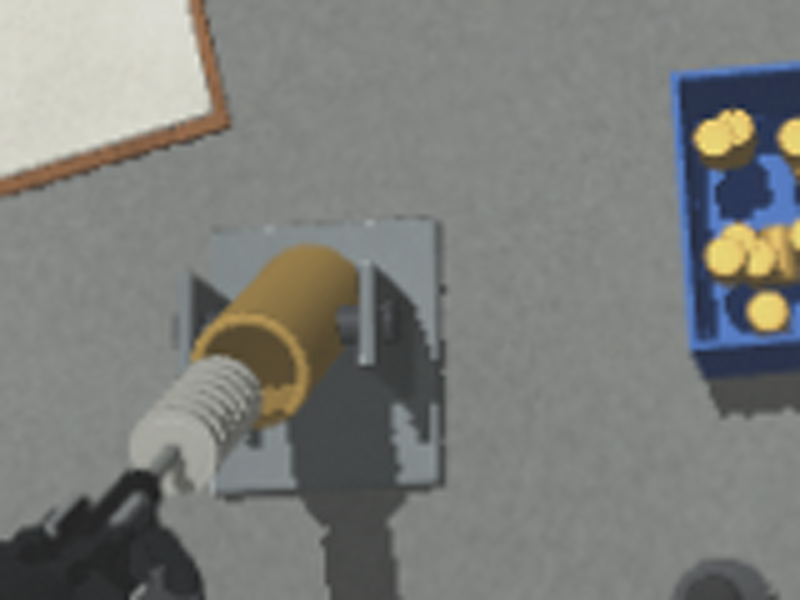

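All three views show the head about 40 mm above the mouth and roughly coaxial. I'll check the actual brush axis using the wrist depth.

```bash
python3 - <<'E'
from h import *
from scipy.optimize import least_squares
F=np.array([.63075,.2464,.0392]);t,y=.4936,.0548
a=np.array([-np.sin(t)*np.cos(y),-np.sin(t)*np.sin(y),np.cos(t)])
u=np.array([np.cos(t)*np.cos(y),np.cos(t)*np.sin(y),np.sin(t)]);v=np.cross(a,u)
o=get_obs();m=camera_model("wrist");print(o["position"])
Rw,tw=wristRt(o);
B=np.stack([u,v,a],1)
for n in("wrist","scene"):
    p,d=camera(n);mm=camera_model(n)
    Q=cloud(mm,d,*( (Rw,tw) if n=="wrist" else (None,None)))
    L=(Q-F)@B
    hsv=cv2.cvtColor(p,cv2.COLOR_BGR2HSV)
    r=np.hypot(L[...,0],L[...,1])
    k=(d>0)&(hsv[...,1]<60)&(r<.04)&(L[...,2]>.165)&(L[...,2]<.247)&(p.max(2)>90)
    k=cv2.erode(k.astype(np.uint8),np.ones((3,3)))>0
    X=L[k]; print(n,k.sum(),X.min(0),X.max(0))
    X=X[X[:,2]<.238]
    g=lambda q:np.hypot(X[:,0]-q[0]-q[2]*(X[:,2]-.2),X[:,1]-q[1]-q[3]*(X[:,2]-.2))-q[4]
    for rr in(.0195,):
        f=least_squares(lambda q:g([*q,rr]),[0,0,0,0],loss="soft_l1",f_scale=.001);print("axis offs u,v at s=.2, slopes",f.x.round(4),np.sqrt((f.fun**2).mean()))
    # handle seen by wrist
    k=(d>0)&(r<.03)&(L[...,2]>.175+.13)&(L[...,2]<.32)&(p.max(2)<60);X=L[k]
    if len(X)>30: print("handle",len(X),X.mean(0))
E
python3 b.py
```

```text
[0.46219367 0.23942855 0.35544423]
wrist 465 [ 0.01086495 -0.01340191  0.17444804] [0.02073827 0.01869696 0.2400964 ]
axis offs u,v at s=.2, slopes [0.0004 0.0025 0.0021 0.0026] 0.0005557118361550589
handle 308 [0.00835113 0.00252184 0.31289954]
scene 289 [-0.00577821 -0.01735519  0.17409059] [0.02226748 0.01275217 0.24346632]
axis offs u,v at s=.2, slopes [-0.0008  0.004   0.0286  0.0041] 0.002242018710804443
handle 40 [ 0.00761458 -0.00264085  0.31227879]
tcp [0.4621 0.2393 0.3551] tip height s 0.1711 off axis in tool frame mm [ 1.2 -2.1  0. ]
tool->axis rotvec in tool [-0.0002 -0.0013  0.    ] force [ 0.  -0.4 -0.9] axial -0.8 t 8.3 grip 0.215
```

```bash
python3 -m creep '[[0,0,0,-1,2,0,255],[0,0,0,0,0,10,255],[0,0,0,0,0,20,255],[0,0,0,0,0,20,255],[0,0,0,0,0,20,255],[0,0,0,0,0,0,255]]'; python3 b.py
```

```text
clock: 8.9
position: [0.4942, 0.2377, 0.2887]
ee_rot: [0.97, 0.026, 0.242, -0.006]
ft_force: [-0.1, -0.5, -1.4]
grip_width: 0.216
tcp [0.4942 0.2377 0.2887] tip height s 0.0976 off axis in tool frame mm [-3.2  1.5  0. ]
tool->axis rotvec in tool [ 0.0013  0.0046 -0.    ] force [-0.1 -0.5 -1.4] axial -1.2 t 8.9 grip 0.216
```

```bash
python3 -m creep '[[0,0,0,0,0,0,255],[0,0,0,0,0,0,255],[0,0,0,0,0,0,255]]'; python3 b.py
```

```text
clock: 9.2
position: [0.4945, 0.2391, 0.2931]
ee_rot: [0.969, 0.027, 0.245, -0.007]
ft_force: [-0.7, 0.9, -1.2]
grip_width: 0.215
tcp [0.4945 0.2391 0.2931] tip height s 0.1012 off axis in tool frame mm [ 0.4 -0.2  0. ]
tool->axis rotvec in tool [-0.0003 -0.0017  0.    ] force [-0.7  0.9 -1.2] axial -0.8 t 9.2 grip 0.215
```

Settled on axis. Continuing the push slowly.

```bash
python3 -m creep '[[0,0,0,0,0,10,255],[0,0,0,0,0,15,255],[0,0,0,0,0,15,255],[0,0,0,0,0,15,255],[0,0,0,0,0,15,255],[0,0,0,0,0,10,255],[0,0,0,0,0,5,255],[0,0,0,0,0,0,255]]'; python3 b.py
```

```text
clock: 10.0
position: [0.5346, 0.2409, 0.2165]
ee_rot: [0.969, 0.027, 0.244, -0.007]
ft_force: [0.8, 0.5, -1.4]
grip_width: 0.213
tcp [0.5346 0.2409 0.2165] tip height s 0.0148 off axis in tool frame mm [-0.9  0.2  0. ]
tool->axis rotvec in tool [ 0.0001  0.0009 -0.    ] force [ 0.8  0.5 -1.4] axial -1.6 t 10.0 grip 0.213
```

```bash
python3 -m creep '[[0,0,0,0,0,4,255],[0,0,0,0,0,3,255],[0,0,0,0,0,2,255],[0,0,0,0,0,0,255],[0,0,0,0,0,0,255]]'; python3 b.py; python3 -m creep '[[0,0,0,0,0,2,255],[0,0,0,0,0,2,255],[0,0,0,0,0,0,255],[0,0,0,0,0,0,255]]'; python3 b.py
```

```text
clock: 10.5
position: [0.5389, 0.2413, 0.2093]
ee_rot: [0.969, 0.027, 0.244, -0.007]
ft_force: [0.4, 0.1, -1.5]
grip_width: 0.217
tcp [0.5389 0.2413 0.2093] tip height s 0.0064 off axis in tool frame mm [-0.4  0.1 -0. ]
tool->axis rotvec in tool [ 0.     -0.0002 -0.    ] force [ 0.4  0.1 -1.5] axial -1.5 t 10.5 grip 0.217
clock: 10.9
position: [0.5408, 0.2413, 0.2056]
ee_rot: [0.969, 0.027, 0.244, -0.007]
ft_force: [-0.4, 0.2, -0.7]
grip_width: 0.216
tcp [0.5408 0.2413 0.2056] tip height s 0.0022 off axis in tool frame mm [-0.5  0.2  0. ]
tool->axis rotvec in tool [ 0.0001  0.0001 -0.    ] force [-0.4  0.2 -0.7] axial -0.4 t 10.9 grip 0.216
```

```bash
python3 -m creep '[[0,0,0,0,0,1,255],[0,0,0,0,0,1,255],[0,0,0,0,0,0,255]]'; python3 b.py; python3 -m creep '[[0,0,0,0,0,1,255],[0,0,0,0,0,0,255]]'; python3 b.py
```

```text
clock: 11.2
position: [0.542, 0.2418, 0.205]
ee_rot: [0.969, 0.027, 0.245, -0.007]
ft_force: [-6.6, -2.1, 9.5]
grip_width: 0.217
tcp [0.542  0.2418 0.205 ] tip height s 0.0011 off axis in tool frame mm [ 0.5 -0.3  0. ]
tool->axis rotvec in tool [ 0.0001 -0.0014  0.    ] force [-6.6 -2.1  9.5] axial 11.6 t 11.2 grip 0.217
clock: 11.4
position: [0.5426, 0.2423, 0.2053]
ee_rot: [0.969, 0.027, 0.246, -0.007]
ft_force: [-13.9, -3.4, 19.5]
grip_width: 0.218
tcp [0.5426 0.2423 0.2053] tip height s 0.0011 off axis in tool frame mm [ 1.5 -0.7  0. ]
tool->axis rotvec in tool [ 0.0001 -0.0029 -0.    ] force [-13.9  -3.4  19.5] axial 23.8 t 11.4 grip 0.218
```

Bottom touched (24 N axial at s≈1 mm). Draw up.

```bash
python3 -m creep '[[0,0,0,0,0,-10,255],[0,0,0,0,0,-15,255],[0,0,0,0,0,-15,255],[0,0,0,0,0,-15,255],[0,0,0,0,0,-10,255],[0,0,0,0,0,0,255],[0,0,0,0,0,0,255]]'; python3 b.py
python3 - <<'E'
from h import *
p,d=camera("scene");cv2.imwrite("pics/s5.png",cv2.resize(p[90:230,270:430],None,fx=4.2,fy=4.2,interpolation=cv2.INTER_CUBIC))
E
```

```text
clock: 12.1
position: [0.5115, 0.2395, 0.2601]
ee_rot: [0.969, 0.026, 0.244, -0.007]
ft_force: [-0.4, -0.3, -2.1]
grip_width: 0.218
tcp [0.5115 0.2395 0.2601] tip height s 0.0641 off axis in tool frame mm [-0.5  0.4  0. ]
tool->axis rotvec in tool [ 0.0004 -0.0002  0.    ] force [-0.4 -0.3 -2.1] axial -1.7 t 12.1 grip 0.218
```

View pics/s5.png

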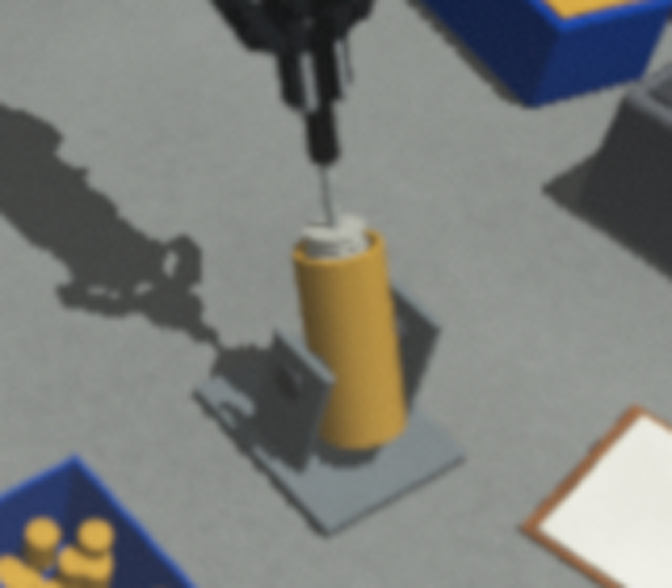

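Bristles show at the mouth at (338,235) and the bowl is unmoved. Second stroke.

```bash
python3 -m creep '[[0,0,0,0,0,10,255],[0,0,0,0,0,15,255],[0,0,0,0,0,15,255],[0,0,0,0,0,12,255],[0,0,0,0,0,7,255],[0,0,0,0,0,3,255],[0,0,0,0,0,2,255],[0,0,0,0,0,0,255]]'; python3 b.py
```

```text
clock: 12.95
position: [0.5417, 0.2418, 0.2049]
ee_rot: [0.969, 0.027, 0.245, -0.006]
ft_force: [-10.5, -2.7, 10.7]
grip_width: 0.213
tcp [0.5417 0.2418 0.2049] tip height s 0.0012 off axis in tool frame mm [ 0.2 -0.2  0. ]
tool->axis rotvec in tool [ 0.0006 -0.0008  0.    ] force [-10.5  -2.7  10.7] axial 14.4 t 12.95 grip 0.213
```

```bash
python3 -m creep '[[0,0,0,0,0,-10,255],[0,0,0,0,0,-15,255],[0,0,0,0,0,-15,255],[0,0,0,0,0,-15,255],[0,0,0,0,0,-9,255],[0,0,0,0,0,0,255],[0,0,0,0,0,0,255]]'; python3 b.py;  python3 -m creep '[[0,0,0,0,0,10,255],[0,0,0,0,0,15,255],[0,0,0,0,0,15,255],[0,0,0,0,0,12,255],[0,0,0,0,0,7,255],[0,0,0,0,0,3,255],[0,0,0,0,0,2,255],[0,0,0,0,0,0,255]]'; python3 b.py
```

```text
clock: 13.65
position: [0.5116, 0.2395, 0.26]
ee_rot: [0.969, 0.026, 0.244, -0.006]
ft_force: [0.3, 0.4, -0.7]
grip_width: 0.212
tcp [0.5116 0.2395 0.26  ] tip height s 0.064 off axis in tool frame mm [-0.5  0.4  0. ]
tool->axis rotvec in tool [ 0.0005 -0.0001  0.    ] force [ 0.3  0.4 -0.7] axial -0.8 t 13.65 grip 0.212
clock: 14.45
position: [0.5417, 0.2418, 0.2049]
ee_rot: [0.969, 0.027, 0.245, -0.006]
ft_force: [-10.9, -2.6, 10.5]
grip_width: 0.22
tcp [0.5417 0.2418 0.2049] tip height s 0.0012 off axis in tool frame mm [ 0.1 -0.2 -0. ]
tool->axis rotvec in tool [ 0.0006 -0.0008 -0.    ] force [-10.9  -2.6  10.5] axial 14.4 t 14.45 grip 0.22
```

```bash
python3 -m creep '[[0,0,0,0,0,-10,255],[0,0,0,0,0,-15,255],[0,0,0,0,0,-15,255],[0,0,0,0,0,-15,255],[0,0,0,0,0,-10,255],[0,0,0,0,0,0,255],[0,0,0,0,0,0,255],[0,0,0,0,0,0,255]]'; python3 b.py
```

```text
clock: 15.25
position: [0.511, 0.2394, 0.2603]
ee_rot: [0.969, 0.026, 0.244, -0.006]
ft_force: [0.4, -0.1, -0.8]
grip_width: 0.217
tcp [0.511  0.2394 0.2603] tip height s 0.0646 off axis in tool frame mm [-1.1  0.5  0. ]
tool->axis rotvec in tool [ 0.0005  0.001  -0.    ] force [ 0.4 -0.1 -0.8] axial -0.9 t 15.25 grip 0.217
```

Three strokes done. Withdraw along the axis, then straighten.

```bash
python3 -m creep '[[0,0,0,0,0,-15,255],[0,0,0,0,0,-20,255],[0,0,0,0,0,-25,255],[0,0,0,0,0,-30,255],[0,0,0,0,0,-30,255],[0,0,0,0,0,-30,255],[0,0,0,0,0,-20,255],[0,0,0,0,0,0,255]]'; python3 b.py; python3 -m creep '[[0,-0.12,0,0,0,0,255],[0,-0.12,0,0,0,0,255],[0,-0.12,0,0,0,0,255],[0,-0.1336,0,0,0,0,255],[0,0,0,0,0,-25,255],[0,0,0,0,0,-15,255],[0,0,0,0,0,0,255],[0,0,0,0,0,0,255]]'; python3 b.py
python3 - <<'E'
from h import *
T=R_.from_quat(get_obs()["ee_rot"]).as_matrix();print(T.round(4))
print("to stand over, tool mm",T.T@(np.array([.5842,-.3032,.465])-get_obs()["position"])*1e3)
E
```

```text
clock: 16.05
position: [0.4305, 0.2361, 0.4132]
ee_rot: [0.969, 0.027, 0.246, -0.007]
ft_force: [0.7, -0.4, -1.4]
grip_width: 0.215
tcp [0.4305 0.2361 0.4132] tip height s 0.2373 off axis in tool frame mm [ 1.4 -0.8  0. ]
tool->axis rotvec in tool [-0.0009 -0.0038  0.    ] force [ 0.7 -0.4 -1.4] axial -1.6 t 16.05 grip 0.215
clock: 16.85
position: [0.4309, 0.2352, 0.4492]
ee_rot: [1.0, 0.027, -0.001, 0.0]
ft_force: [0.7, 1.0, -2.1]
grip_width: 0.219
tcp [0.4309 0.2352 0.4492] tip height s 0.2914 off axis in tool frame mm [-62.4   0.3  33.7]
tool->axis rotvec in tool [0.0005 0.4751 0.    ] force [ 0.7  1.  -2.1] axial -2.2 t 16.85 grip 0.219
[[ 9.985e-01  5.460e-02 -1.400e-03]
 [ 5.450e-02 -9.985e-01 -5.000e-04]
 [-1.400e-03  5.000e-04 -1.000e+00]]
to stand over, tool mm [123.72273197 545.99470975 -15.73808435]
```

```bash
python3 -m creep '[[0,0,0,7,20,-8,255],[0,0,0,7,30,-8,255],[0,0,0,7,32,0,255],[0,0,0,7,32,0,255],[0,0,0,7,32,0,255],[0,0,0,7,32,0,255],[0,0,0,7,32,0,255],[0,0,0,7,32,0,255]]';python3 -m creep '[[0,0,0,7,32,0,255],[0,0,0,7,32,0,255],[0,0,0,7,32,0,255],[0,0,0,7,32,0,255],[0,0,0,7,32,0,255],[0,0,0,7,32,0,255],[0,0,0,7,32,0,255],[0,0,0,5,30,0,255]]';python3 -m creep '[[0,0,0,0,18,0,255],[0,0,0,0,0,0,255],[0,0,0,0,0,0,255],[0,0,0,0,0,0,255]]'
python3 - <<'E'
from h import *
o=get_obs();T=R_.from_quat(o["ee_rot"]).as_matrix();print(T.round(4).tolist(),o["position"])
print("to go",T.T@(np.array([.5842,-.3032,.465])-o["position"])*1e3)
p,d=camera("wrist");cv2.imwrite("pics/w6.png",cv2.resize(p,(768,576)))
E
```

```text
clock: 17.65
position: [0.4996, -0.0048, 0.4654]
ee_rot: [1.0, 0.027, -0.001, 0.0]
ft_force: [0.2, 0.4, -1.6]
grip_width: 0.218
clock: 18.45
position: [0.5676, -0.2555, 0.465]
ee_rot: [1.0, 0.027, -0.001, -0.0]
ft_force: [-0.3, 0.4, -1.2]
grip_width: 0.219
clock: 18.85
position: [0.5686, -0.2704, 0.4671]
ee_rot: [1.0, 0.028, 0.0, -0.0]
ft_force: [-0.2, 0.9, -1.2]
grip_width: 0.216
[[0.9984, 0.0566, 0.0005], [0.0566, -0.9984, 0.0003], [0.0005, -0.0002, -1.0]] [ 0.56862743 -0.27039225  0.46710649]
to go [13.6906041  33.6367075   2.10473372]
```

View pics/w6.png

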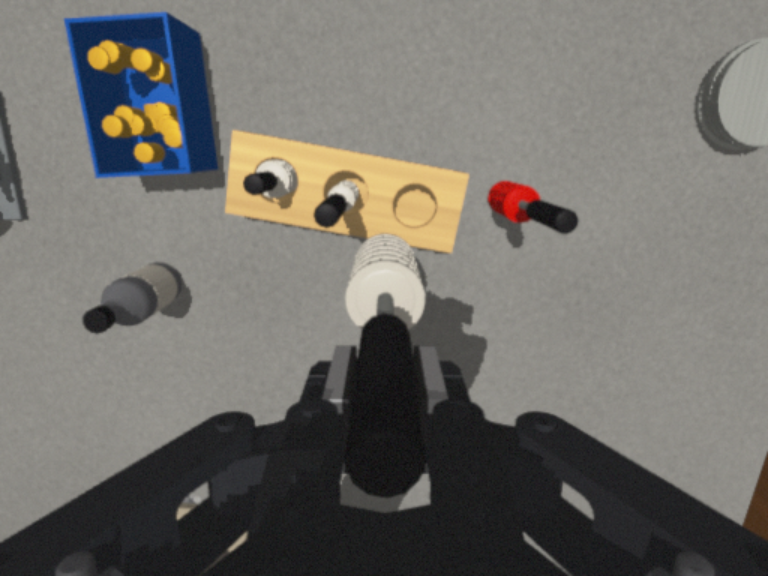

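The brush sits unchanged in the grip, and the empty hole is at (414,205). Move the remaining offset, settle, then descend partway.

```bash
python3 -m creep '[[0,0,0,7,17,0,255],[0,0,0,6.5,16.5,0,255],[0,0,0,0,0,0,255],[0,0,0,0,0,0,255],[0,0,0,0,0,0,255],[0,0,0,0,0,0,255]]'
python3 -m creep '[[0,0,0,0,0,20,255],[0,0,0,0,0,35,255],[0,0,0,0,0,35,255],[0,0,0,0,0,35,255],[0,0,0,0,0,35,255],[0,0,0,0,0,20,255],[0,0,0,0,0,0,255],[0,0,0,0,0,0,255]]'
python3 - <<'E'
from h import *
o=get_obs();T=R_.from_quat(o["ee_rot"]).as_matrix();print(o["position"],T[:,2])
print("to go",T.T@(np.array([.5842,-.3032,.1993])-o["position"])*1e3)
p,d=camera("wrist");cv2.imwrite("pics/w7.png",cv2.resize(p,(768,576)))
p,d=camera("scene");cv2.imwrite("pics/s7.png",cv2.resize(p[150:300,90:270],None,fx=4.2,fy=4.2,interpolation=cv2.INTER_CUBIC))
E
```

```text
clock: 19.5
position: [0.5838, -0.3037, 0.4675]
ee_rot: [1.0, 0.028, 0.0, 0.0]
ft_force: [0.5, -0.5, -1.1]
grip_width: 0.218
clock: 20.3
position: [0.584, -0.3044, 0.2881]
ee_rot: [1.0, 0.028, 0.0, 0.0]
ft_force: [0.7, 0.3, -0.8]
grip_width: 0.215
[ 0.58400323 -0.30440795  0.28806194] [ 8.41041642e-04 -3.73146269e-04 -9.99999577e-01]
to go [ 0.19027448 -1.23246658 88.76162206]
```

View pics/w7.png

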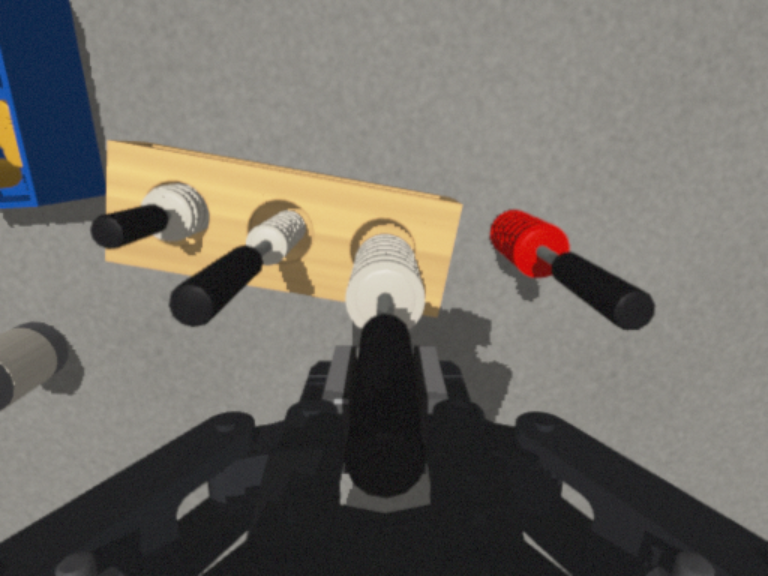

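View pics/s7.png

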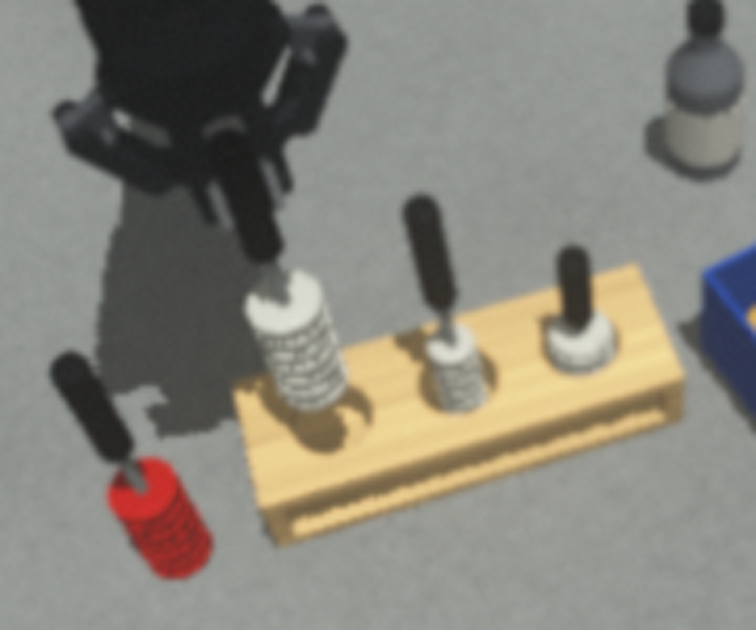

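The head hangs over its own (right-end) hole. Lower slowly, correcting 1 mm in y.

```bash
python3 -m creep '[[0,0,0,0,-1,0,255],[0,0,0,0,0,10,255],[0,0,0,0,0,15,255],[0,0,0,0,0,15,255],[0,0,0,0,0,15,255],[0,0,0,0,0,12,255],[0,0,0,0,0,10,255],[0,0,0,0,0,0,255]]'
python3 -m creep '[[0,0,0,0,0,4,255],[0,0,0,0,0,3,255],[0,0,0,0,0,2,255],[0,0,0,0,0,0,255],[0,0,0,0,0,0,255]]'
```

```text
clock: 21.2
position: [0.5831, -0.3034, 0.2079]
ee_rot: [1.0, 0.027, -0.001, -0.001]
ft_force: [0.1, -0.6, -0.4]
grip_width: 0.216
clock: 21.7
position: [0.5839, -0.3037, 0.2011]
ee_rot: [1.0, 0.027, 0.0, 0.0]
ft_force: [-0.4, -0.2, -1.4]
grip_width: 0.217
```

```bash
python3 -m creep '[[0,0,0,0,0,1,255],[0,0,0,0,0,0,255],[0,0,0,0,0,0,255]]'; python3 -m creep '[[0,0,0,0,0,1,255],[0,0,0,0,0,0,255],[0,0,0,0,0,0,255]]'
```

```text
clock: 22.0
position: [0.5838, -0.3037, 0.1999]
ee_rot: [1.0, 0.027, 0.0, 0.0]
ft_force: [-0.3, 0.7, -0.9]
grip_width: 0.218
clock: 22.3
position: [0.584, -0.3037, 0.1993]
ee_rot: [1.0, 0.027, 0.0, 0.0]
ft_force: [0.3, 0.7, 2.8]
grip_width: 0.212
```

Touching the base board (force sign reversed at the original height). Open gently.

```bash
python3 -m creep '[[0,0,0,0,0,0,180],[0,0,0,0,0,0,150],[0,0,0,0,0,0,120],[0,0,0,0,0,0,105],[0,0,0,0,0,0,105],[0,0,0,0,0,0,105]]'
python3 - <<'E'
from h import *
p,d=camera("wrist");cv2.imwrite("pics/w8.png",cv2.resize(p,(768,576)))
E
```

```text
clock: 22.9
position: [0.5838, -0.3036, 0.1989]
ee_rot: [1.0, 0.027, 0.0, 0.0]
ft_force: [-0.1, -0.1, 0.1]
grip_width: 0.589
```

View pics/w8.png

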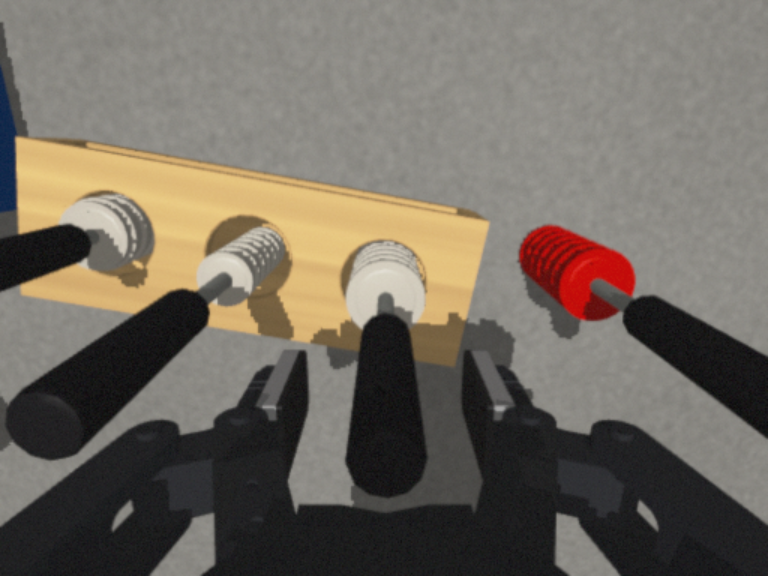

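The fingers are open and clear on both sides, and the brush stands. Retreat straight up and back towards the robot.

```bash
python3 -m creep '[[0,0,0,0,0,-10,105],[0,0,0,0,0,-20,105],[0,0,0,0,0,-25,105],[0,0,0,0,0,-25,105],[0,0,0,0,0,-25,105],[0,0,0,0,0,-25,105],[0,0,0,-20,0,-10,105],[0,0,0,-20,0,0,105]]'
python3 -m creep '[[0,0,0,-25,0,0,105],[0,0,0,-25,0,0,105],[0,0,0,-20,0,0,105],[0,0,0,0,0,0,105],[0,0,0,0,0,0,105],[0,0,0,0,0,0,105]]'
python3 - <<'E'
from h import *
p,d=camera("scene");cv2.imwrite("pics/s9.png",cv2.resize(p,(800,600),interpolation=cv2.INTER_CUBIC))
p,d=camera("top");cv2.imwrite("pics/t9.png",cv2.resize(p,(800,600),interpolation=cv2.INTER_CUBIC))
print(get_obs()["ft_force"],get_obs()["joint_velocities"].round(3))
E
```

```text
clock: 23.75
position: [0.5443, -0.3056, 0.3417]
ee_rot: [1.0, 0.028, 0.002, 0.001]
ft_force: [-0.1, -0.6, -0.0]
grip_width: 0.589
clock: 24.35
position: [0.4748, -0.3092, 0.3392]
ee_rot: [1.0, 0.028, 0.0, -0.0]
ft_force: [0.1, 1.0, 0.6]
grip_width: 0.592
[ 0.25889641  0.48901974 -0.94213178] [ 0.001 -0.     0.002  0.004  0.001 -0.002  0.003]
```

View pics/s9.png

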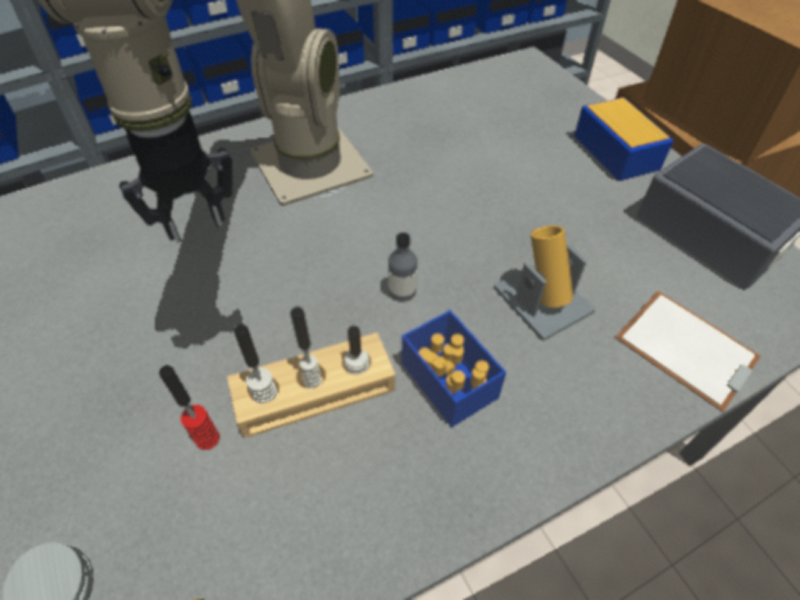

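View pics/t9.png

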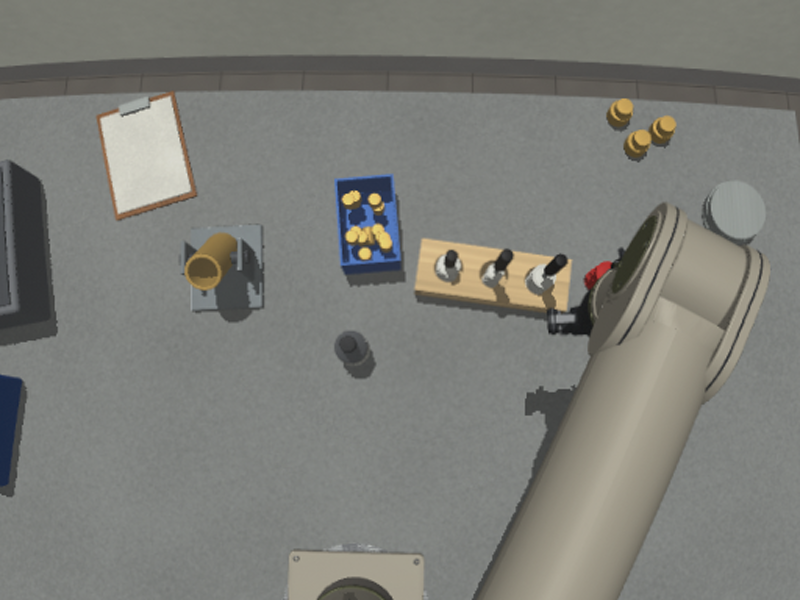

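The brush is back at (257,375) in the scene view, the same pixels as at the start. The bowl, bin, bottle and other brushes look unchanged, and the gripper is clear. Handing in.

```bash
python3 -c "
from workcell import *
print(hand_in())"
```

```text
the job is handed in; nothing more can be done
None
```

I scrubbed the bowl with the long thick brush, put it back in the hole it came from, and handed the job in at about 24.5 s of the 67 s allowed. `hand_in()` gave no verdict.

- **Strokes:** The brush touched the bowl's floor three times, with the tip at about 1 mm by my estimate and 14–24 N along the axis. Each time I drew it up to about 64 mm. It stayed within about 1.5 mm of the bore's axis at the end of every stroke. I photographed the mouth only after the first up-stroke, and the bristles showed there.
- **Putting it back:** I lowered the brush until it pressed lightly on the base board, at the height where I first gripped it, then let go and moved the gripper clear.
- **Last checks:** In the final pictures the brush stands upright at its starting place. The bowl, the other two brushes, the bin and the bottle look unmoved; I compared them by eye and did not re-measure. The force reading was about 1 N with nothing touching. No check failed.
- **One disagreement:** During the first insertion the brush read about 3 mm off the axis while the arm was still moving. It settled to within 0.5 mm before I pushed further.

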